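# Dock the field radio and torque-check its hold-down screw

## Task

Make the field radio fast for the road: push it, on its sled, fully home against the back stop of its mounting tray, then swing the T-bar of the blue hold-down clamp clockwise (seen from above) until the rubber foot bears on the sled and the screw stops. Then check that it holds: keep about 0.75 N m of tightening torque on the T-bar for two seconds, never more than 1 N m, and let go. Leave the screw tight, the radio home, and the other things on the counter where they are.

Things in the scene. Friction and masses are not known exactly. Their poses are not given: they have to be found in the camera images.
- tray: fixed aluminium tray with a blue clamp frame (up to 82 mm high) on its left. Origin: on the counter, where the radio's origin lies (in x, y) when home; x runs from the open front to the back stop, the way the radio is pushed, y left, z up. Floor 4 mm thick, 262 x 305 mm, from x = -172 mm. Back stop 55 mm high, its face at x = 70 mm. Guides 16 mm high keep the sled straight (2 mm play)
- radio: dark field radio on an aluminium sled, 0.6 to 0.95 kg. Origin: underside of the sled, below the middle of the radio's body, 4 mm above the counter; x points to the back stop. Starts between the guides, 45 to 70 mm short of home; it slides easily (1 to 5 N). Body x -70 to 70, y -75 to 75, top at z = 72 mm. Sled 6 mm thick, x -70 to 70, y -85 to 135 mm
- radio_front (a point): middle of the radio's upright front panel, which faces the tray's open front; 49 mm above the counter: the place to push. Flat 30 mm to either side; a knob 46 mm to the left and a socket 47 mm to the right stand out under 15 mm, two steel handles stand out 26 mm at 67 mm either side. Same axes as the radio
- tbar: steel T-bar on the upright clamp screw. Origin: on the screw's axis at mid-bar, 129 mm above the counter, at x = 15, y = 112 mm of the tray; its x axis runs along the level bar. Bar round, 10 mm thick, clear from 11 to 62 mm either side of the axis; hub 22 mm thick, end caps 16 mm thick from 62 to 70 mm. Clockwise from above tightens. Nothing else stands above 82 mm near it
- twist (a joint): elastic wind-up of the clamp screw in rad (noisy): clockwise torque on the T-bar = 12 N m/rad x this; 0.0625 at 0.75 N m. Running free the screw drags with 0.12 N m; after 0.9 to 1.6 rad of turn (not known beforehand) it bears and stops, then only winds up as told and springs back when let go. Torque = push x distance from the axis: at 52 mm, 0.75 N m is 14.4 N
- foot (a point): middle of the underside of the screw's black rubber foot, 26 mm across, on the screw's axis; comes down 2.2 mm per rad of clockwise turn. The sled's upper side is 10 mm above the counter; the foot starts 2 to 3.5 mm above it and presses on it when the screw bears
- torch: bystander: black and yellow torch, 133 mm long, 32 mm high, beside the tray on the right
- tape: bystander: blue roll of tape, 90 mm across, 25 mm high, lying beside the tray on the left
- spares: bystander: clear jar with a black lid, 52 mm across, 60 mm high, beside the tray on the left
- driver: bystander: orange screwdriver, 190 mm long, lying on the right
- battery: bystander: yellow battery pack, 95 x 60 x 47 mm, on the right
- mug: bystander: blue mug, 80 mm across, 92 mm high, on the left

How it is judged:
By the outcome, as a careful person would: the job done as asked, in the order asked, and still so for the second after the job is handed in, with the robot touching nothing.
It also fails if it takes over 69 s, if anything falls off the work surface, if the arm or the gripper's body presses on something with over 40 N, if the wrist force passes 120 N, or if a joint passes its speed limit or range.

## Robot

A 7-joint arm with a two-finger parallel gripper is mounted at the origin on the work surface. World frame = base frame: x ahead of the robot, y to its left, z up, the work surface at z = 0. Lengths are in m, angles in degrees, forces in N, time in s.
With the tool pointing down it reaches from about 0.425 to 0.875 m from the base axis. Payload 4.7 kg.
Tool frame: the origin (TCP) lies midway between the tips of the shut fingers; the grasp point (between the pads) lies env.grip_point_offset behind it (env.grip_point_offset is the distance from the TCP to the grasp point, in m); x points along the fingers, y is the direction in which the jaws open and shut, and the axes are right-handed (so a half turn about x gives the same grasp; the last joint's range is limited). The gripper opens to 87 mm and grips with 3 to 60 N. Pads are 19 mm wide; open, the fingers measure 117 mm over their backs; the gripper's body (75 mm by 190 mm) begins 51 mm behind the grasp point.
Start: joints at [-71.098, 18.392, -4.016, 83.108, 1.295, 78.541, -3.26], TCP at [0.202, 0.618, 0.223] pointing down, gripper open.
Joint ranges: [-163.93, 163.93], [-17.29, 119.83], [-79.2, 71.16], [3.27, 140.29], [-89.18, 269.18], [5.43, 117.66], [-154.24, 154.24]. Speed limits (degrees/s): [147.25, 147.25, 180, 180, 180, 180, 180].

## Interface

Orientations are given as [roll, pitch, yaw] about the fixed x, y, z axes, in that order (R = Rz(yaw) Ry(pitch) Rx(roll)).
In Python, from cell import readout, read_camera, camera_params, sign_off, spot_in, pinpoint, env gives the robot as it stands.
- The arm moves only by the shell command python3 -m pendant 'ROWS' [OPENING] [FORCE]. ROWS is a JSON object of lists of equal length, an entry for each row: "xyz": the shift along the world's x, y, z in m, a list of three; "turn": the turn about the world's z in rad. A call has 1 to 10 rows; each row shifts and turns the pose as measured when the row begins; what a row does not reach is not made up. A row lasts 1/8 s, in which the tool goes at most 62.5 mm and 10.7 degrees, less where a joint would pass 70% of its speed; a pose out of reach is approached as far as the arm can. A call is refused whole if a number of a shift passes 0.0625 or a number of a turn 0.188, either way. A call with a gripper value outside its range is refused whole. OPENING is the opening, from 0 (shut) to 1 (fully open), set as the call begins (- or left out, the last holds). The fingers move at their own pace and stop on an object; FORCE is the grip in N (left out, the last holds). Time passes only in rows, so rows that do not move let the fingers close. It gives the time, the measured TCP pose, the force and the opening at its end, in the units of the state.
- readout.get_obs(): the state, without advancing time (a new reading comes with each control period).
- read_camera(name): name is "scene" or "top" or "wrist"; returns the picture (480x640x3 uint8, red, green, blue); there is no depth.
- camera_params(name): a dict with "fx", "fy", "cx", "cy" (pixels), "rvec" (rotation vector, rad) and "tvec" (3), from world to camera coordinates, as OpenCV has them; the wrist camera has in their place "hand_eye" (4x4, takes a point from camera to tool coordinates, whose origin is the TCP and whose axes are the tool frame's). Camera axes: x right, y down, z forward; pixel columns grow to the right and rows downward; lengths in m; the calibration is good to about 2 mm. A picture is of the moment at which its call begins: read the wrist's pose just before it. camera_params takes no time and is no camera call.
- sign_off(): hands the job in, once; it reports no verdict.
Trained networks look in the newest picture that a camera, given by its name, has taken for a name from the list of things; names that differ only in an ending like _2 or _b are one class to them, and where a whole thing is asked for, a point or a joint stands for the part that bears it (a point fixed in the world has none). Each returns a list of dicts, best first, with "score" (0 to 1); they miss things now and then, are a little off and sometimes report something else, mostly with a low value. They report only what shows in the picture. A call takes as long as a camera call.
- spot_in(camera, name): "at" ([x, y, z] in m, in the coordinates of the camera as it stood for that picture, good to about 4 mm: the middle of the surface that is visible of it).
- pinpoint(camera, name): "at" ([x, y, z] in m, in the coordinates of the camera as it stood for that picture, good to about 4 mm: a listed point, or the origin of a listed thing).
The state is a dict: "time_s": time; "qpos": joint angles; "joint_velocities": joint speeds; "effort": joint torques, N m; "tool_pos": TCP position; "tool_rot": TCP orientation; "force": force on the tool from outside, world axes, zero at the start; "wrist_torque": the same for the moment, N m; "grip_width": finger opening in m.
Only numpy, scipy, OpenCV 4.12 (cv2) and the standard library are available. Lean on these libraries where they do the work, as an engineer would, in place of code of your own. Each camera call takes 0.05 s, during which the arm holds its last target.

## Working session

There is one attempt and no reset: what is moved stays moved. The work goes in short steps, Python scripts to look and compute and a shell command to move; the robot and the scene stay as the last step left them, time stands still between calls to the robot, and variables do not carry over. Pictures are saved under pics/ and viewed, and the job is handed in when it is done.

```bash
mkdir -p pics; cat > h.py <<'E'
import numpy as np, cv2
from scipy.spatial.transform import Rotation as R
from cell import readout, read_camera, camera_params, sign_off, spot_in, pinpoint, env
def obs(): return readout.get_obs()
def cw(cam,p,o=None):
    c=camera_params(cam)
    p=np.array(p)
    if 'hand_eye' in c:
        H=np.array(c['hand_eye']); q=H[:3,:3]@p+H[:3,3]
        return R.from_euler('xyz',o['tool_rot'],degrees=True).as_matrix()@q+np.array(o['tool_pos'])
    M=cv2.Rodrigues(np.array(c['rvec'],float))[0]
    return M.T@(p-np.array(c['tvec']).ravel())
def pix(cam,P):
    c=camera_params(cam);M=cv2.Rodrigues(np.array(c['rvec'],float))[0]
    q=M@np.array(P)+np.array(c['tvec']).ravel()
    return q[0]/q[2]*c['fx']+c['cx'],q[1]/q[2]*c['fy']+c['cy']
def snap(cam,fn):
    o=obs();im=read_camera(cam);cv2.imwrite('pics/'+fn,im[:,:,::-1]);return o,im
E
python3 - <<'E'
from h import *
o=obs();print(o);print(env.grip_point_offset)
for c in ['scene','top']:
    o,_=snap(c,c+'0.png')
    for n in ['tray','radio','radio_front','tbar','foot','torch','tape','spares','driver','battery','mug']:
        for d in pinpoint(c,n)[:2]: print(c,n,round(d['score'],2),cw(c,d['at'],o).round(4), {k:v for k,v in d.items() if k not in('score','at')})
E
```

```text
{'time_s': 0.0, 'qpos': array([-71.09835092,  18.44085425,  -4.01630306,  83.17534546,
         1.2960056 ,  78.5414067 ,  -3.26098395]), 'joint_velocities': array([ 0.02532915,  0.14708742,  0.0097049 , -0.06620274,  0.07005099,
       -0.08275439, -0.065475  ]), 'effort': array([-9.82104416e-05, -4.91298366e+01, -4.04041009e-01, -3.12539577e+01,
       -6.39905711e-02,  4.34994511e-02,  1.93720762e-04]), 'tool_pos': array([0.2017447 , 0.61730671, 0.22143741]), 'tool_rot': array([ -86.66818612,   89.88750849, -104.76012664]), 'force': array([-4.06294117e-04, -5.32151169e-01, -5.95392487e-01]), 'wrist_torque': array([0.00041006, 0.02211524, 0.0473831 ]), 'grip_width': 0.08728769844056042}
0.0187
scene radio 0.59 [ 0.5491 -0.1165  0.006 ] {}
scene radio_front 0.72 [ 0.4791 -0.1401  0.0473] {}
scene tbar 0.95 [0.599  0.0109 0.129 ] {}
scene foot 0.62 [0.6036 0.0124 0.0133] {}
scene torch 0.72 [ 0.6804 -0.2636  0.0029] {}
scene torch 0.4 [0.5997 0.0098 0.1296] {}
scene tape 0.97 [0.4701 0.133  0.003 ] {}
scene spares 0.63 [ 0.5611  0.1588 -0.0011] {}
scene driver 0.52 [ 0.6183 -0.1018 -0.0011] {}
scene battery 0.66 [ 0.6243 -0.4276 -0.0014] {}
scene mug 0.93 [ 0.5113  0.4413 -0.0008] {}
top tray 0.79 [ 0.6154 -0.1002 -0.0011] {}
top tray 0.67 [0.5616 0.1542 0.0041] {}
top radio 0.81 [ 0.5481 -0.1183  0.0059] {}
top radio 0.64 [0.5114 0.4449 0.0019] {}
top radio_front 0.93 [ 0.4805 -0.1357  0.0521] {}
top tbar 0.72 [0.604  0.0092 0.131 ] {}
top torch 0.6 [ 0.6782 -0.2613 -0.007 ] {}
top spares 0.65 [0.5679 0.1551 0.0008] {}
top driver 0.6 [ 0.4679 -0.436   0.0016] {}
top battery 0.83 [ 0.6202 -0.4294 -0.0028] {}
```

View pics/scene0.png

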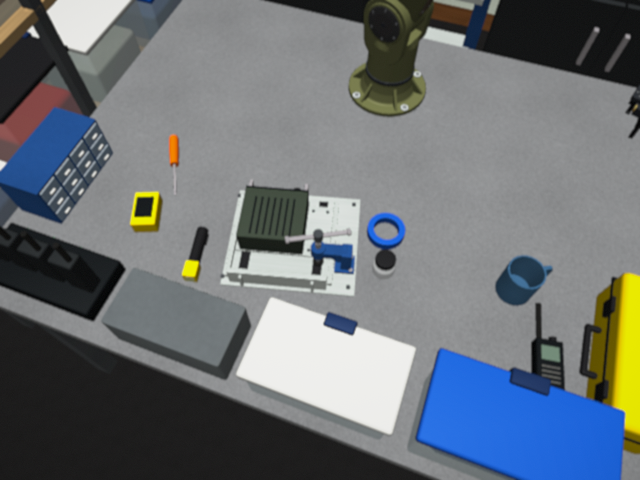

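View pics/top0.png

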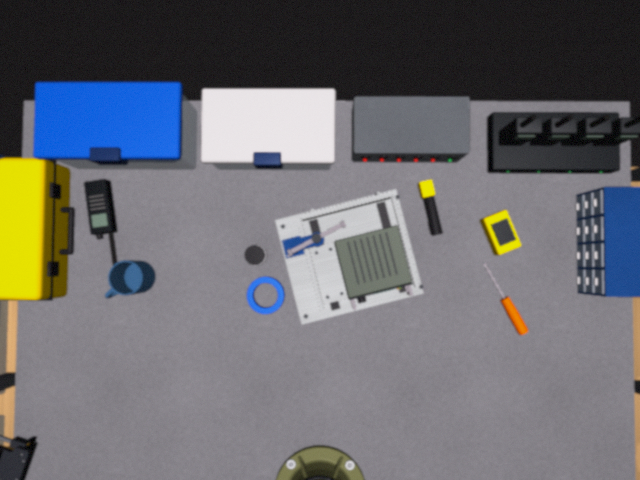

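The tray is yawed about 15° and the radio sits short of home, to the right of the clamp. The T-bar runs from left-front (290,254) to right-back (343,224) in the top view. Next I'll measure the tray yaw and the bar angle.

```bash
cat >> h.py <<'E'
def ray(cam,u,v,z,o=None):
    c=camera_params(cam); d=np.array([(u-c['cx'])/c['fx'],(v-c['cy'])/c['fy'],1.])
    a=cw(cam,[0,0,0],o);b=cw(cam,d,o);return a+(b-a)*(z-a[2])/(b-a)[2]
E
python3 - <<'E'
from h import *
P=[ray('top',*p,0.004) for p in [(276,220),(396,191),(423,293),(302,323)]]
print(np.round(P,4))
for a,b in [(1,0),(2,3),(3,0),(2,1)]:
    d=P[b]-P[a]; print(np.degrees(np.arctan2(d[1],d[0])),np.linalg.norm(d))
A=ray('top',290,254,.129);B=ray('top',343,224,.129);print(A,B,(A+B)/2,np.degrees(np.arctan2(*(B-A)[1::-1])),np.linalg.norm(A-B))
im=cv2.imread('pics/top0.png')[170:340,230:480];cv2.imwrite('pics/topc.png',cv2.resize(im,None,fx=3.2,fy=3.2,interpolation=cv2.INTER_CUBIC))
print(obs()['time_s'])
E
```

```text
[[ 0.6506  0.1108  0.004 ]
 [ 0.7232 -0.1818  0.004 ]
 [ 0.4755 -0.2473  0.004 ]
 [ 0.4006  0.0451  0.004 ]]
103.93935746767508 0.30157103310125755
104.38432101919024 0.30181438053011156
14.740284567527102 0.2585176792738047
14.79999795033724 0.2561774310080226
[0.56552376 0.06682405 0.129     ] [ 0.63222652 -0.0491129   0.129     ] [0.59887514 0.00885558 0.129     ] -60.08660792475567 0.13375587487797566
1.2
```

View pics/topc.png

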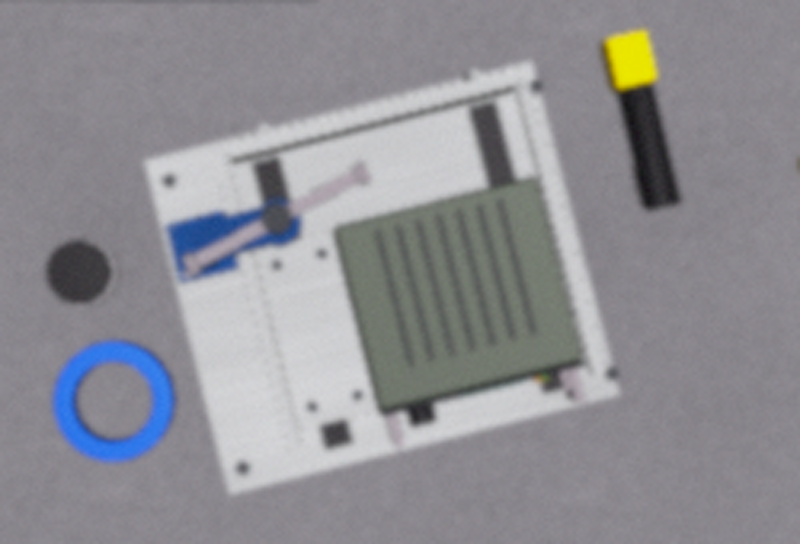

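```bash
python3 -m pendant '{"xyz":[[0.03,-0.04,0.0],[0.03,-0.04,0.0],[0.04,-0.045,0.0],[0.04,-0.045,0.0]],"turn":[0,0,0,0]}' 0; python3 - <<'E'
from h import *
o=obs();print(R.from_euler('xyz',o['tool_rot'],degrees=True).as_matrix().round(3));print(o['tool_pos'],o['force'],o['qpos'].round(1),o['grip_width'])
E
```

```text
time_s: 1.7
tool_pos: [0.3393, 0.4474, 0.222]
tool_rot: [145.8, 89.8, 128.4]
force: [-0.4, 0.7, -0.2]
grip_width: 0.0549
[[-0.002  0.299  0.954]
 [ 0.002  0.954 -0.299]
 [-1.     0.002 -0.003]]
[0.33927911 0.44738672 0.22204059] [-0.39605236  0.74635889 -0.24472265] [-57.6   7.6   2.4  96.2  -0.5  76.1  17.5] 0.05487921451210333
```

```bash
python3 -m pendant '{"xyz":[[0.03,-0.05,0.0],[0.03,-0.05,0.0],[0.03,-0.05,0.0],[0.03,-0.05,0.0],[0.02,-0.055,0.0],[0,-0.06,0],[0,-0.06,0],[-0.01,-0.06,0],[-0.01,-0.06,0],[-0.01,-0.06,0]],"turn":[0.056,0.056,0.056,0.056,0.056,0.056,0.056,0.056,0.056,0.056]}' 0; python3 - <<'E'
from h import *
o,_=snap('wrist','w1.png');print(R.from_euler('xyz',o['tool_rot'],degrees=True).as_matrix().round(3)[:,1]);print(o['tool_pos'],o['force'],o['qpos'].round(1))
for n in ['radio_front','radio','tray','tbar','foot']:
  for d in pinpoint('wrist',n)[:2]: print(n,round(d['score'],2),cw('wrist',d['at'],o).round(4))
E
```

```text
time_s: 2.95
tool_pos: [0.4555, -0.1253, 0.2248]
tool_rot: [35.7, 89.5, 51.4]
force: [0.9, 0.7, 0.2]
grip_width: 0.0005
[-0.27   0.963  0.005]
[ 0.45554398 -0.12534689  0.22482646] [0.90832532 0.66916555 0.23286102] [-23.4  -5.6  34.1 108.3   2.8  76.1 115.5]
radio_front 0.7 [ 0.4817 -0.1408  0.0511]
radio 0.66 [ 0.5562 -0.1195  0.0048]
```

View pics/w1.png

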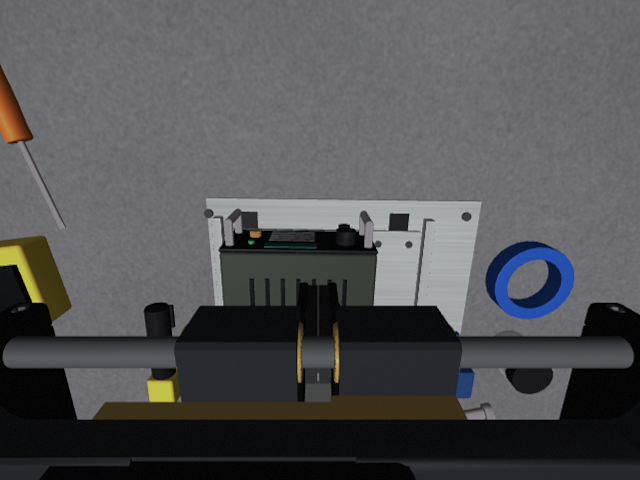

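The fingers are shut, in front of the radio and above it. The front panel (row ~240, columns 225–370) is between the handles and the gripper is square to it. I'll go down in front of the panel.

```bash
python3 -m pendant '{"xyz":[[-0.008,-0.021,0.0],[0,0,-0.045],[0,0,-0.045],[0,0,-0.045],[0,0,-0.04],[0,0,-0.006]],"turn":[-0.02,0,0,0,0,0]}' 0; python3 - <<'E'
from h import *
o,_=snap('scene','s1.png');print(R.from_euler('xyz',o['tool_rot'],degrees=True).as_matrix().round(3)[:,:2]);print(o['tool_pos'],o['force'],o['qpos'].round(1))
im=cv2.imread('pics/s1.png')[150:310,190:430];cv2.imwrite('pics/s1c.png',cv2.resize(im,None,fx=3,fy=3,interpolation=cv2.INTER_CUBIC))
E
```

```text
time_s: 4.0
tool_pos: [0.4482, -0.1443, 0.0404]
tool_rot: [11.8, 89.5, 26.6]
force: [0.1, 0.2, -0.4]
grip_width: 0.0003
[[ 0.008 -0.255]
 [ 0.004  0.967]
 [-1.     0.002]]
[ 0.44819544 -0.14426486  0.04041417] [ 0.07777129  0.15236176 -0.35698041] [-20.6   7.3  37.6 120.8  -6.   53.2 125.1]
```

View pics/s1c.png

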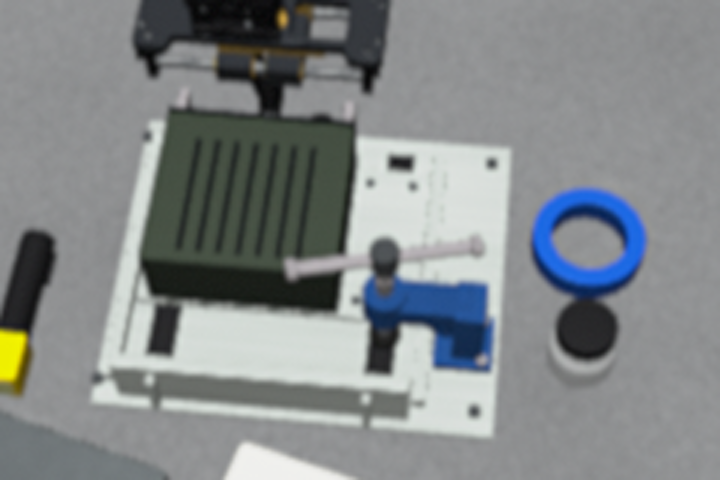

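```bash
python3 -m pendant '{"xyz":[[0.0077,0.002,0],[0.0077,0.002,0],[0.0077,0.002,0],[0.0077,0.002,0]],"turn":[0,0,0,0]}' 0;python3 -m pendant '{"xyz":[[0.0077,0.002,0],[0.0077,0.002,0],[0.0077,0.002,0],[0.0077,0.002,0]],"turn":[0,0,0,0]}' 0; python3 - <<'E'
from h import *
o,_=snap('scene','s2.png');print(R.from_euler('xyz',o['tool_rot'],degrees=True).as_matrix().round(3)[:,1]);print(o['tool_pos'],o['force'],o['wrist_torque'])
for n in ['radio_front','radio']:
  for d in pinpoint('scene',n)[:1]: print(n,round(d['score'],2),cw('scene',d['at'],o).round(4))
E
```

```text
time_s: 4.55
tool_pos: [0.4845, -0.1366, 0.0454]
tool_rot: [-1.3, 89.1, 13.5]
force: [-1.6, -0.8, -1.4]
grip_width: 0.0002
time_s: 5.05
tool_pos: [0.5171, -0.1284, 0.0454]
tool_rot: [-1.9, 89.2, 13.0]
force: [-1.9, -1.4, 0.9]
grip_width: 0.0001
[-0.256  0.967 -0.   ]
[ 0.51707191 -0.12837217  0.04543169] [-1.93462384 -1.40690918  0.91193376] [-0.15425843  0.51122906 -0.00163158]
radio_front 0.84 [ 0.5251 -0.1279  0.0495]
radio 0.61 [ 0.5923 -0.1063  0.0045]
```

```bash
python3 -m pendant '{"xyz":[[0.006,0.0015,0],[0.006,0.0015,0],[0.005,0.0013,0]],"turn":[0,0,0]}' 0;python3 -m pendant '{"xyz":[[0.004,0.001,0]],"turn":[0]}';python3 -m pendant '{"xyz":[[0.004,0.001,0]],"turn":[0]}'
```

```text
time_s: 5.58
tool_pos: [0.5343, -0.124, 0.0455]
tool_rot: [-0.8, 89.2, 14.0]
force: [-2.6, -0.5, 0.7]
grip_width: 0.0004
time_s: 5.7
tool_pos: [0.5376, -0.1228, 0.0453]
tool_rot: [4.9, 89.3, 19.7]
force: [-6.9, -1.2, 4.4]
grip_width: 0.0005
time_s: 5.82
tool_pos: [0.5384, -0.1216, 0.0448]
tool_rot: [40.5, 89.6, 55.3]
force: [-15.2, -2.9, 11.3]
grip_width: 0.0004
```

```bash
python3 -m pendant '{"xyz":[[0.004,0.001,0],[0.004,0.001,0]],"turn":[0,0]}';  python3 - <<'E'
from h import *
o,_=snap('scene','s3.png')
for n in ['radio_front','radio','tray']:
  for d in pinpoint('scene',n)[:1]: print(n,round(d['score'],2),cw('scene',d['at'],o).round(4))
im=cv2.imread('pics/s3.png')[150:310,190:430];cv2.imwrite('pics/s3c.png',cv2.resize(im,None,fx=3,fy=3,interpolation=cv2.INTER_CUBIC))
o,_=snap('top','t3.png')
for n in ['radio_front','radio','tray']:
  for d in pinpoint('top',n)[:1]: print(n,round(d['score'],2),cw('top',d['at'],o).round(4))
im=cv2.imread('pics/t3.png')[170:340,230:480];cv2.imwrite('pics/t3c.png',cv2.resize(im,None,fx=3.2,fy=3.2,interpolation=cv2.INTER_CUBIC))
E
```

```text
time_s: 6.08
tool_pos: [0.5381, -0.1217, 0.0439]
tool_rot: [142.4, 89.1, 157.1]
force: [-11.8, -1.8, 10.2]
grip_width: 0.0004
radio_front 0.64 [ 0.5473 -0.1183  0.0495]
radio 0.88 [ 0.6141 -0.1002  0.0067]
tray 0.49 [0.47   0.1328 0.0048]
radio_front 0.67 [ 0.5455 -0.1198  0.0486]
radio 0.75 [ 0.6123 -0.0974  0.0057]
```

View pics/s3c.png

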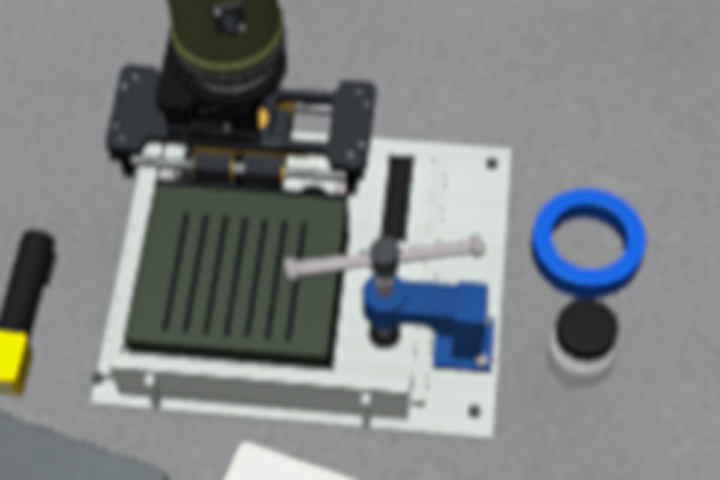

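View pics/t3c.png

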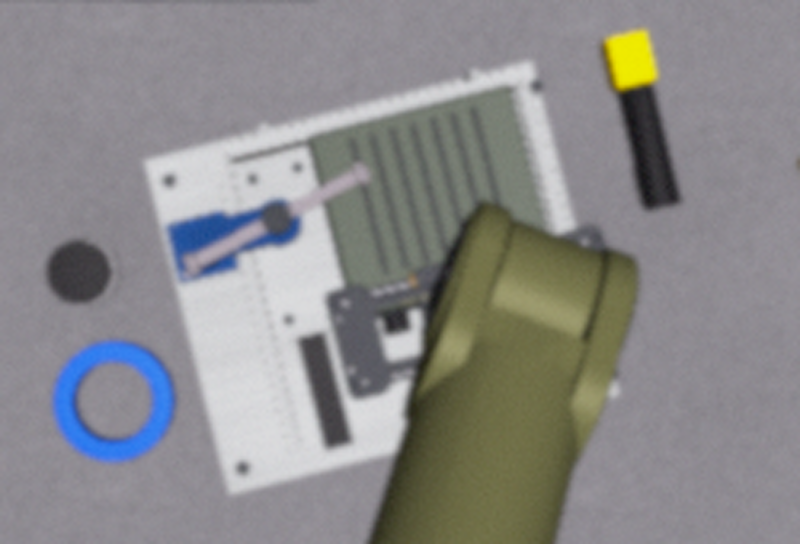

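The radio is home: the sled butts the back stop in both views, and the foot is over the sled. I'll back straight off, lift, and look at the T-bar.

```bash
python3 -m pendant '{"xyz":[[-0.006,-0.0015,0],[-0.015,-0.004,0],[-0.02,-0.005,0],[0,0,0.05],[0,0,0.05],[0,0.0,0.05],[0.0,0.02,0.04],[0,0.05,0.04]],"turn":[0,0,0,-0.15,-0.15,-0.15,-0.15,-0.15]}'; python3 - <<'E'
from h import *
o,_=snap('wrist','w2.png');print(R.from_euler('xyz',o['tool_rot'],degrees=True).as_matrix().round(3)[:,1]);print(o['tool_pos'],o['force'],o['wrist_torque'],o['qpos'].round(1))
for n in ['tbar','foot','radio_front','radio']:
  for d in pinpoint('wrist',n)[:1]: print(n,round(d['score'],2),cw('wrist',d['at'],o).round(4))
for c in ['scene','top']:
  o,_=snap(c,c+'4.png')
  for n in ['tbar','foot','radio','radio_front']:
    for d in pinpoint(c,n)[:1]: print(c,n,round(d['score'],2),cw(c,d['at'],o).round(4))
E
```

```text
time_s: 7.48
tool_pos: [0.4922, -0.0669, 0.2763]
tool_rot: [124.7, 89.1, 94.6]
force: [1.3, 0.9, -0.6]
grip_width: 0.0005
[0.501 0.865 0.014]
[ 0.49217587 -0.06691847  0.27632372] [ 1.30840582  0.91549114 -0.58779659] [ 0.05145258 -0.08284808 -0.01013568] [-32.   -3.1  36.3 100.5   0.9  82.2  64. ]
tbar 0.96 [0.6041 0.0133 0.1265]
foot 0.7 [0.6017 0.0116 0.0125]
radio_front 0.84 [ 0.5494 -0.1226  0.0496]
radio 0.71 [ 0.6189 -0.1032  0.0048]
scene tbar 0.6 [0.5993 0.0098 0.1308]
scene foot 0.56 [0.6031 0.0121 0.0129]
scene radio 0.58 [ 0.6172 -0.0983  0.0059]
scene radio_front 0.85 [ 0.5459 -0.1211  0.0503]
top tbar 0.78 [0.6038 0.0098 0.1301]
top foot 0.68 [0.5673 0.154  0.0025]
top radio 0.89 [ 0.6125 -0.1003  0.0059]
top radio_front 0.87 [ 0.546  -0.1186  0.0506]
```

View pics/w2.png

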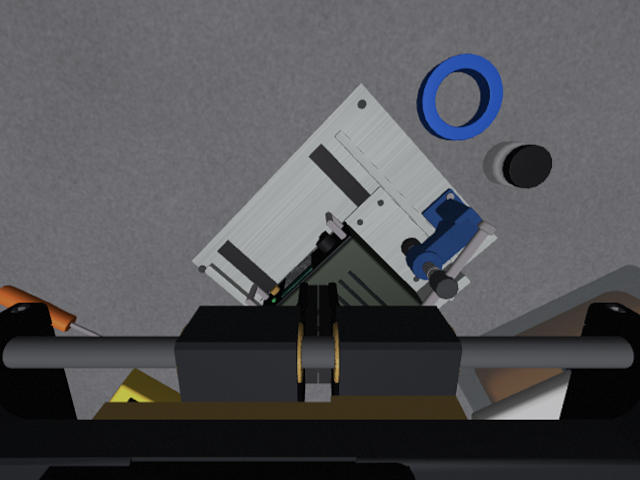

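```bash
python3 -m pendant '{"xyz":[[0.014,0.0245,0],[0.014,0.0245,0],[0.014,0.0245,0],[0.014,0.0245,0],[0,0,-0.04],[0,0,-0.04],[0,0,-0.02]],"turn":[-0.13,-0.13,-0.13,-0.13,0,0,0]}'; python3 - <<'E'
from h import *
o,_=snap('scene','s5.png');print(R.from_euler('xyz',o['tool_rot'],degrees=True).as_matrix().round(3)[:,1]);print(o['tool_pos'],o['force'],o['wrist_torque'],o['qpos'].round(1))
im=cv2.imread('pics/s5.png')[150:310,190:430];cv2.imwrite('pics/s5c.png',cv2.resize(im,None,fx=3,fy=3,interpolation=cv2.INTER_CUBIC))
# bar ends in wrist2
E
```

```text
time_s: 9.1
tool_pos: [0.5517, 0.0359, 0.1731]
tool_rot: [121.1, 88.9, 60.8]
force: [0.2, 0.9, 1.1]
grip_width: 0.0001
[0.869 0.495 0.016]
[0.55171836 0.03585695 0.17312234] [0.16438697 0.92706985 1.09759914] [-0.05861971 -0.00417723  0.03407909] [-35.3   8.3  32.3 102.5  -5.7  69.9  28.3]
```

View pics/s5c.png

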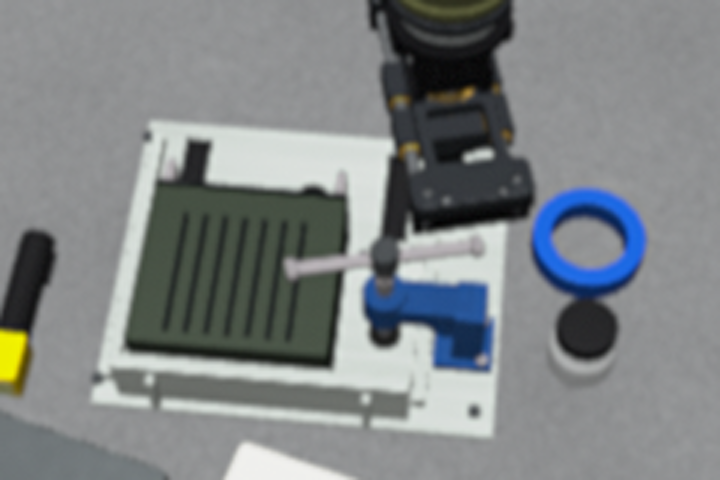

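```bash
python3 - <<'E'
from h import *
for z in (.129,.135,.14,.145,.15,.16): print(z,[ (round((p[0]-190)*3),round((p[1]-150)*3)) for p in [pix('scene',[.602,.0108,z])]])
E
```

```text
0.129 [(384, 257)]
0.135 [(384, 252)]
0.14 [(384, 249)]
0.145 [(384, 245)]
0.15 [(384, 242)]
0.16 [(384, 234)]
```

```bash
python3 -m pendant '{"xyz":[[0,0,-0.03],[0,0,-0.03],[0,0,0]],"turn":[0,0,0]}'; cat >> h.py <<'E'
AX=np.array([.602,.0108])
def st():
    o=obs();p=np.array(o['tool_pos']);M=R.from_euler('xyz',o['tool_rot'],degrees=True).as_matrix();r=p[:2]-AX
    F=np.array(o['force']);t=r[0]*F[1]-r[1]*F[0];Mz=o['wrist_torque'][2]
    print('t',o['time_s'],'p',p.round(4),'az',np.degrees(np.arctan2(r[1],r[0])).round(1),'r',np.linalg.norm(r).round(4),'yaw',np.degrees(np.arctan2(M[1,1],M[0,1])).round(1),'F',F.round(1),'Mz',round(Mz,3),'rxF',round(t,3),'T',round(t+Mz,3))
    return o
def tgt(phi,d=0.021,L=0.045):
    # tcp for bar left-end angle phi(deg), perp offset d behind
    a=np.radians(phi);e=np.array([np.cos(a),np.sin(a)]);n=np.array([-np.sin(a),np.cos(a)])
    return AX+L*e+d*n
E
python3 -c "
from h import *
st()
for f in range(120,20,-10): print(f,tgt(f).round(4))"
```

```text
time_s: 9.52
tool_pos: [0.551, 0.0357, 0.1105]
tool_rot: [127.0, 89.0, 66.7]
force: [-0.7, 0.1, 0.6]
grip_width: 0.0005
t 9.525 p [0.551  0.0357 0.1105] az 154.0 r 0.0567 yaw 29.7 F [-0.7  0.1  0.6] Mz 0.029 rxF 0.01 T 0.039
120 [0.5613 0.0393]
110 [0.5669 0.0459]
100 [0.5735 0.0515]
90 [0.581  0.0558]
80 [0.5891 0.0588]
70 [0.5977 0.0603]
60 [0.6063 0.0603]
50 [0.6148 0.0588]
40 [0.623  0.0558]
30 [0.6305 0.0515]
```

```bash
python3 -m pendant '{"xyz":[[0.005,0.002,0],[0.0055,0.002,0]],"turn":[0,0]}'; python3 -c "
from h import *
st()"; python3 -m pendant '{"xyz":[[0.0028,0.0033,0],[0.0028,0.0033,0],[0.0033,0.0028,0],[0.0033,0.0028,0]],"turn":[-0.087,-0.087,-0.087,-0.087]}';python3 -c "
from h import *
st()"
```

```text
time_s: 9.78
tool_pos: [0.5639, 0.0401, 0.1135]
tool_rot: [117.6, 88.9, 57.3]
force: [0.5, -0.8, -0.7]
grip_width: 0.0001
t 9.775 p [0.5639 0.0401 0.1135] az 142.5 r 0.0481 yaw 29.7 F [ 0.5 -0.8 -0.7] Mz 0.019 rxF 0.014 T 0.033
time_s: 10.28
tool_pos: [0.5774, 0.0516, 0.1166]
tool_rot: [115.0, 89.0, 34.1]
force: [-2.3, -2.0, -1.4]
grip_width: 0.0006
t 10.275 p [0.5774 0.0516 0.1166] az 121.1 r 0.0477 yaw 9.1 F [-2.3 -2.  -1.4] Mz -0.014 rxF 0.142 T 0.127
```

```bash
python3 -c "
from h import *
for f in range(100,20,-10): print(f,tgt(f,.018).round(4))
snap('scene','s6.png');im=cv2.imread('pics/s6.png')[150:310,190:430];cv2.imwrite('pics/s6c.png',cv2.resize(im,None,fx=3,fy=3))"; python3 -m pendant '{"xyz":[[0.0036,0.0021,-0.002],[0.0036,0.0021,-0.002],[0.0038,0.0017,-0.001],[0.0038,0.0016,-0.001]],"turn":[-0.087,-0.087,-0.087,-0.087]}';python3 -c "
from h import *
st()"
```

```text
100 [0.5765 0.052 ]
90 [0.584  0.0558]
80 [0.5921 0.0582]
70 [0.6005 0.0592]
60 [0.6089 0.0588]
50 [0.6171 0.0568]
40 [0.6249 0.0535]
30 [0.632  0.0489]
time_s: 10.82
tool_pos: [0.5938, 0.0592, 0.1144]
tool_rot: [114.1, 88.9, 12.9]
force: [-3.0, -1.3, 1.1]
grip_width: 0.0002
t 10.825 p [0.5938 0.0592 0.1144] az 99.6 r 0.0491 yaw -11.3 F [-3.  -1.3  1.1] Mz -0.015 rxF 0.155 T 0.14
```

View pics/s6c.png

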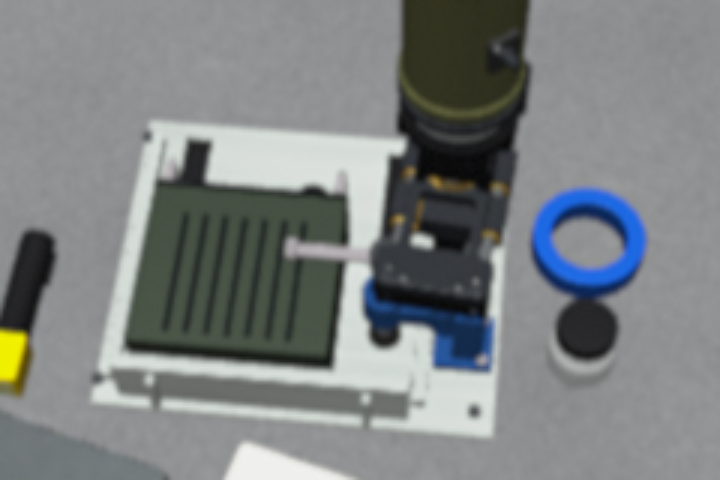

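```bash
python3 -m pendant '{"xyz":[[0.0033,0.0003,-0.001],[0.0033,0.0003,-0.001],[0.0033,0.0001,-0.001]],"turn":[-0.07,-0.07,-0.07]}';python3 -c "
from h import *
st()"; python3 -m pendant '{"xyz":[[0.0033,-0.0002,-0.001],[0.0033,-0.0002,-0.001]],"turn":[-0.07,-0.07]}';python3 -c "
from h import *
st()"
```

```text
time_s: 11.2
tool_pos: [0.6044, 0.0604, 0.1141]
tool_rot: [117.2, 88.9, 3.8]
force: [-2.1, 0.1, 0.7]
grip_width: -0.0001
t 11.2 p [0.6044 0.0604 0.1141] az 87.2 r 0.0496 yaw -23.4 F [-2.1  0.1  0.7] Mz 0.015 rxF 0.104 T 0.118
time_s: 11.45
tool_pos: [0.611, 0.0603, 0.1138]
tool_rot: [119.6, 89.0, -1.8]
force: [-3.9, -0.4, 1.7]
grip_width: 0.0003
t 11.45 p [0.611  0.0603 0.1138] az 79.7 r 0.0503 yaw -31.5 F [-3.9 -0.4  1.7] Mz -0.018 rxF 0.19 T 0.172
```

```bash
python3 -m pendant '{"xyz":[[0.0033,-0.0008,-0.001],[0.0033,-0.0009,-0.001]],"turn":[-0.07,-0.07]}';python3 -c "
from h import *
st()"; python3 -m pendant '{"xyz":[[0.0032,-0.0012,-0.001],[0.0032,-0.0014,-0.001]],"turn":[-0.07,-0.07]}';python3 -c "
from h import *
st()"
```

```text
time_s: 11.7
tool_pos: [0.6163, 0.0599, 0.1132]
tool_rot: [125.7, 89.3, -3.8]
force: [-5.2, -0.3, 2.1]
grip_width: 0.0005
t 11.7 p [0.6163 0.0599 0.1132] az 73.8 r 0.0511 yaw -39.5 F [-5.2 -0.3  2.1] Mz 0.031 rxF 0.253 T 0.283
time_s: 11.95
tool_pos: [0.6206, 0.0596, 0.1126]
tool_rot: [148.6, 89.6, 11.1]
force: [-5.9, 2.4, 3.7]
grip_width: 0.0007
t 11.95 p [0.6206 0.0596 0.1126] az 69.2 r 0.0522 yaw -47.5 F [-5.9  2.4  3.7] Mz -0.018 rxF 0.334 T 0.316
```

```bash
python3 -c "
from h import *
for c in ['scene','top']:
  snap(c,c+'7.png')
im=cv2.imread('pics/scene7.png')[190:290,250:400];cv2.imwrite('pics/s7c.png',cv2.resize(im,None,fx=5,fy=5))
im=cv2.imread('pics/top7.png')[180:280,260:410];cv2.imwrite('pics/t7c.png',cv2.resize(im,None,fx=5,fy=5))"
```

```text
(no output)
```

View pics/s7c.png

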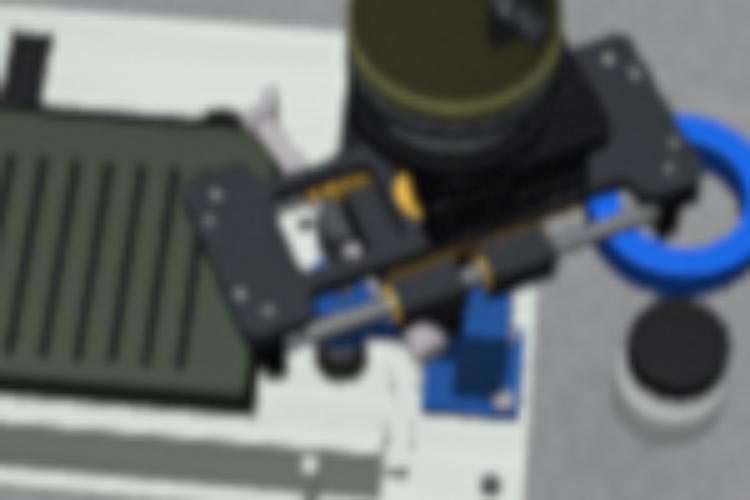

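View pics/t7c.png

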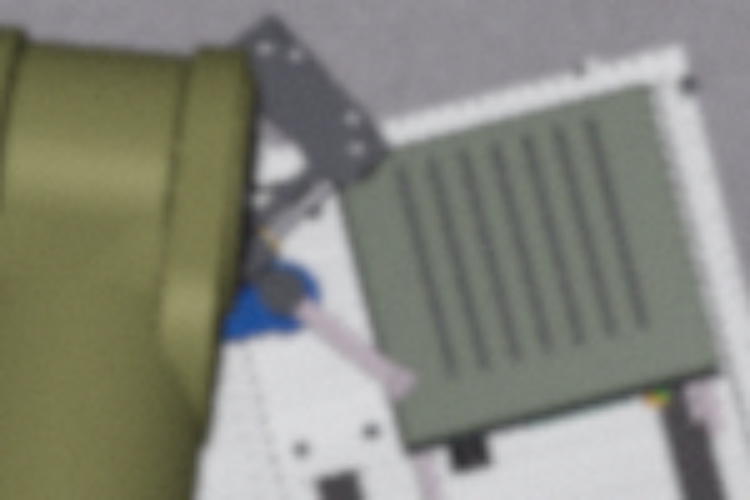

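```bash
python3 -m pendant '{"xyz":[[-0.004,0.003,-0.001],[-0.0025,-0.003,-0.001],[0,0,0]],"turn":[0.0,0.15,0.0]}';python3 -c "
from h import *
st();print(tgt(52,.018),tgt(52,.018,.047))"
```

```text
time_s: 12.42
tool_pos: [0.6156, 0.0619, 0.1124]
tool_rot: [151.4, 89.4, 22.9]
force: [-1.3, 0.5, 0.6]
grip_width: 0.0004
t 12.425 p [0.6156 0.0619 0.1124] az 75.1 r 0.0529 yaw -38.5 F [-1.3  0.5  0.6] Mz -0.028 rxF 0.071 T 0.043
[0.61552057 0.05734239] [0.6167519  0.05891841]
```

```bash
python3 -m pendant '{"xyz":[[-0.002,-0.0025,-0.001],[0.0016,-0.0012,0]],"turn":[0.0,0.0]}';python3 -c "
from h import *
st()";python3 -m pendant '{"xyz":[[0.0016,-0.0012,0],[0.0016,-0.0012,0]],"turn":[0.0,0.0]}';python3 -c "
from h import *
st()"
```

```text
time_s: 12.68
tool_pos: [0.6151, 0.0592, 0.1118]
tool_rot: [158.2, 89.4, 29.6]
force: [-3.5, 1.2, 1.0]
grip_width: 0.0004
t 12.675 p [0.6151 0.0592 0.1118] az 74.8 r 0.0502 yaw -38.6 F [-3.5  1.2  1. ] Mz 0.026 rxF 0.186 T 0.213
time_s: 12.92
tool_pos: [0.6166, 0.0583, 0.1113]
tool_rot: [-175.1, 89.5, 56.3]
force: [-5.5, 2.9, 2.9]
grip_width: 0.0004
t 12.925 p [0.6166 0.0583 0.1113] az 72.9 r 0.0497 yaw -38.6 F [-5.5  2.9  2.9] Mz 0.009 rxF 0.303 T 0.312
```

```bash
for i in 1; do python3 -m pendant '{"xyz":[[0.0024,-0.0018,0],[0.0024,-0.0018,0]],"turn":[0.0,0.0]}' >/dev/null;python3 -c "
from h import *
st()"; done;python3 -m pendant '{"xyz":[[0.0024,-0.0018,0],[0.0024,-0.0018,0]],"turn":[0.0,0.0]}' >/dev/null;python3 -c "
from h import *
st()"
```

```text
t 13.175 p [0.6198 0.0564 0.1112] az 68.7 r 0.049 yaw -38.5 F [-6.7  2.9  4.8] Mz 0.014 rxF 0.36 T 0.374
t 13.425 p [0.6206 0.0559 0.111 ] az 67.5 r 0.0488 yaw -38.5 F [-10.3   4.1   7.5] Mz -0.018 rxF 0.542 T 0.524
```

```bash
python3 -m pendant '{"xyz":[[0.0024,-0.0018,0],[0.0024,-0.0018,0]],"turn":[0.0,0.0]}' >/dev/null;python3 -c "
from h import *
for i in range(1): st()";python3 -m pendant '{"xyz":[[0.0028,-0.0021,0],[0.0028,-0.0021,0]],"turn":[0.0,0.0]}' >/dev/null;python3 -c "
from h import *
st()"
```

```text
t 13.675 p [0.6204 0.0559 0.111 ] az 67.8 r 0.0487 yaw -38.4 F [-9.3  4.   7.4] Mz -0.036 rxF 0.49 T 0.454
t 13.925 p [0.6203 0.0559 0.1111] az 68.0 r 0.0487 yaw -38.3 F [-11.1   4.2   8.4] Mz -0.04 rxF 0.577 T 0.536
```

```bash
python3 -m pendant '{"xyz":[[0.0032,-0.0024,0],[0.0035,-0.0027,0],[0.0035,-0.0027,0]],"turn":[0.0,0.0,0.0]}' >/dev/null;python3 -c "
from h import *
st()";python3 -m pendant '{"xyz":[[0.0037,-0.0028,0],[0.0037,-0.0028,0]],"turn":[0.0,0.0]}' >/dev/null;python3 -c "
from h import *
st()"
```

```text
t 14.3 p [0.62   0.056  0.1111] az 68.3 r 0.0487 yaw -38.1 F [-13.8   5.2   9.1] Mz -0.084 rxF 0.719 T 0.635
t 14.55 p [0.6197 0.0561 0.1113] az 68.7 r 0.0486 yaw -38.0 F [-13.1   4.7   8.9] Mz -0.1 rxF 0.678 T 0.579
```

```bash
python3 -m pendant '{"xyz":[[0.0037,-0.0028,0],[0.0037,-0.0028,0]],"turn":[-0.015,-0.015]}' >/dev/null;python3 -c "
from h import *
o=st();print(R.from_euler('xyz',o['tool_rot'],degrees=True).as_matrix()[:,0].round(4))";python3 -m pendant '{"xyz":[[0.0037,-0.0028,0],[0.0037,-0.0028,0]],"turn":[-0.015,-0.015]}' >/dev/null;python3 -c "
from h import *
o=st();print(R.from_euler('xyz',o['tool_rot'],degrees=True).as_matrix()[:,0].round(4))"
```

```text
t 14.8 p [0.6197 0.0565 0.1116] az 68.8 r 0.049 yaw -39.6 F [-12.7   5.5   7.6] Mz -0.07 rxF 0.675 T 0.605
[-0.0991  0.058  -0.9934]
t 15.05 p [0.6198 0.0568 0.1118] az 68.8 r 0.0493 yaw -41.2 F [-12.4   5.8   7.9] Mz 0.066 rxF 0.675 T 0.741
[-0.1155  0.0698 -0.9909]
```

```bash
cat >> h.py <<'E'
def st2(L=0.25):
    o=obs();p=np.array(o['tool_pos']);M=R.from_euler('xyz',o['tool_rot'],degrees=True).as_matrix();x=M[:,0]
    F=np.array(o['force']);W=np.array(o['wrist_torque'])
    ref=p-x*L; r=ref[:2]-AX; T=r[0]*F[1]-r[1]*F[0]+W[2]
    c=p-x*0.0175; rc=c[:2]-AX; Tc=rc[0]*F[1]-rc[1]*F[0]
    print('t',o['time_s'],p.round(4),'tilt',np.degrees(np.arccos(-x[2])).round(1),'yaw',np.degrees(np.arctan2(M[1,1],M[0,1])).round(1),'F',F.round(1),'W',W.round(2),'T',round(T,3),'Tfinger',round(Tc,3))
E
python3 -c "
from h import *
st2(.2);st2(.25)"
python3 -m pendant '{"xyz":[[0.0039,-0.003,-0.0005],[0.0039,-0.003,-0.0005]],"turn":[-0.003,-0.003]}' >/dev/null;python3 -c "
from h import *
st2(.2);st2(.25)"
```

```text
t 15.05 [0.6198 0.0568 0.1118] tilt 7.8 yaw -41.2 F [-12.4   5.8   7.9] W [1.05 2.85 0.07] T 0.702 Tfinger 0.671
t 15.05 [0.6198 0.0568 0.1118] tilt 7.8 yaw -41.2 F [-12.4   5.8   7.9] W [1.05 2.85 0.07] T 0.692 Tfinger 0.671
t 15.3 [0.6197 0.0568 0.1116] tilt 9.0 yaw -41.4 F [-14.    6.1   9.5] W [1.12 3.24 0.07] T 0.766 Tfinger 0.745
t 15.3 [0.6197 0.0568 0.1116] tilt 9.0 yaw -41.4 F [-14.    6.1   9.5] W [1.12 3.24 0.07] T 0.751 Tfinger 0.745
```

```bash
python3 -m pendant '{"xyz":[[0.0039,-0.003,-0.0005],[0.0039,-0.003,-0.0005]],"turn":[-0.003,-0.003]}' >/dev/null;python3 -c "
from h import *
st2()"; python3 -m pendant '{"xyz":[[0.0039,-0.003,-0.0005],[0.0039,-0.003,-0.0005]],"turn":[-0.003,-0.003]}' >/dev/null;python3 -c "
from h import *
st2()"
```

```text
t 15.55 [0.6194 0.057  0.1119] tilt 10.3 yaw -41.5 F [-13.4   6.3   9.8] W [1.11 3.18 0.07] T 0.744 Tfinger 0.726
t 15.8 [0.619  0.0572 0.1122] tilt 11.6 yaw -41.7 F [-12.9   5.9   8.9] W [1.19 3.07 0.09] T 0.72 Tfinger 0.692
```

```bash
python3 -m pendant '{"xyz":[[0.0041,-0.0032,-0.0005],[0.0041,-0.0032,-0.0005]],"turn":[-0.003,-0.003]}' >/dev/null;python3 -c "
from h import *
st2()"; python3 -m pendant '{"xyz":[[0.0042,-0.0032,-0.0005],[0.0042,-0.0032,-0.0005]],"turn":[-0.003,-0.003]}' >/dev/null;python3 -c "
from h import *
st2()"
```

```text
t 16.05 [0.6187 0.0573 0.1126] tilt 13.0 yaw -41.9 F [-14.2   5.6   8.6] W [1.18 3.1  0.13] T 0.767 Tfinger 0.745
t 16.3 [0.6184 0.0575 0.1129] tilt 14.4 yaw -42.0 F [-14.4   5.9   8.3] W [1.22 3.16 0.22] T 0.866 Tfinger 0.76
```

```bash
python3 -m pendant '{"xyz":[[0.0038,-0.0029,-0.0005],[0.0038,-0.0029,-0.0005]],"turn":[0.005,0.005]}' >/dev/null;python3 -c "
from h import *
st2()"; python3 -m pendant '{"xyz":[[0.0039,-0.003,-0.0005],[0.0039,-0.003,-0.0005]],"turn":[0.003,0.003]}' >/dev/null;python3 -c "
from h import *
st2()"
```

```text
t 16.55 [0.6177 0.0578 0.1133] tilt 15.8 yaw -41.3 F [-13.5   4.2   7.6] W [1.14 3.02 0.03] T 0.546 Tfinger 0.689
t 16.8 [0.6173 0.0579 0.1137] tilt 17.1 yaw -40.7 F [-15.2   5.5   7.7] W [1.12 2.97 0.07] T 0.713 Tfinger 0.788
```

```bash
python3 -m pendant '{"xyz":[[0.0039,-0.003,-0.0005],[0.0039,-0.003,-0.0005]],"turn":[0.0,0.0]}' >/dev/null;python3 -c "
from h import *
st2();st2(.1)"; python3 -m pendant '{"xyz":[[0.0039,-0.003,-0.0005],[0.0039,-0.003,-0.0005]],"turn":[0.0,0.0]}' >/dev/null;python3 -c "
from h import *
st2();st2(.1)"
```

```text
t 17.05 [0.6169 0.0581 0.1141] tilt 18.5 yaw -40.6 F [-13.7   6.6   7.3] W [1.19 2.96 0.05] T 0.763 Tfinger 0.742
t 17.05 [0.6169 0.0581 0.1141] tilt 18.5 yaw -40.6 F [-13.7   6.6   7.3] W [1.19 2.96 0.05] T 0.779 Tfinger 0.742
t 17.3 [0.6165 0.0582 0.1145] tilt 19.8 yaw -40.4 F [-13.8   5.4   7.3] W [1.09 2.88 0.03] T 0.643 Tfinger 0.725
t 17.3 [0.6165 0.0582 0.1145] tilt 19.8 yaw -40.4 F [-13.8   5.4   7.3] W [1.09 2.88 0.03] T 0.714 Tfinger 0.725
```

```bash
python3 -m pendant '{"xyz":[[0.004,-0.0031,-0.0005],[0.004,-0.0031,-0.0005]],"turn":[0.0,0.0]}' >/dev/null;python3 -c "
from h import *
st2();snap('top','t8.png');snap('scene','s8.png')"; python3 -m pendant '{"xyz":[[0.004,-0.0031,-0.0005],[0.004,-0.0031,-0.0005]],"turn":[0.0,0.0]}' >/dev/null;python3 -c "
from h import *
st2()
a=cv2.imread('pics/s8.png')[190:290,250:400];b=cv2.imread('pics/t8.png')[200:280,280:400];cv2.imwrite('pics/s8c.png',cv2.resize(a,None,fx=5,fy=5));cv2.imwrite('pics/t8c.png',cv2.resize(b,None,fx=6,fy=6))"
```

```text
t 17.55 [0.6162 0.0583 0.115 ] tilt 21.2 yaw -40.3 F [-13.5   4.9   7.8] W [1.16 2.87 0.02] T 0.581 Tfinger 0.698
t 17.9 [0.6158 0.0585 0.1155] tilt 22.7 yaw -40.2 F [-13.7   6.6   6.4] W [1.12 2.81 0.02] T 0.746 Tfinger 0.745
```

View pics/s8c.png

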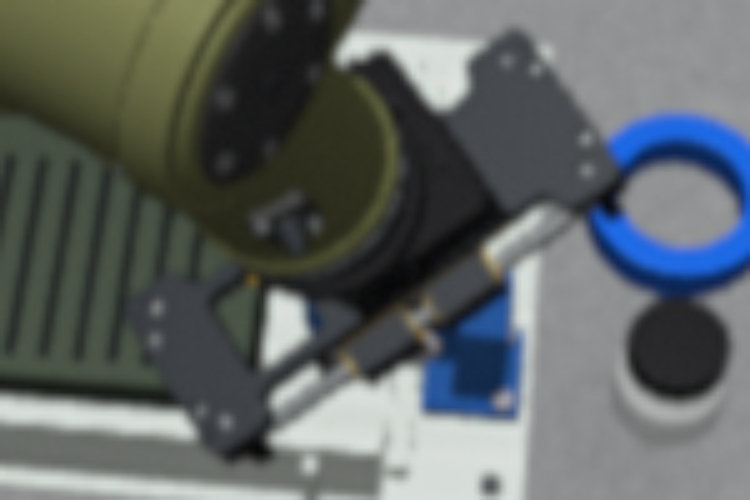

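View pics/t8c.png

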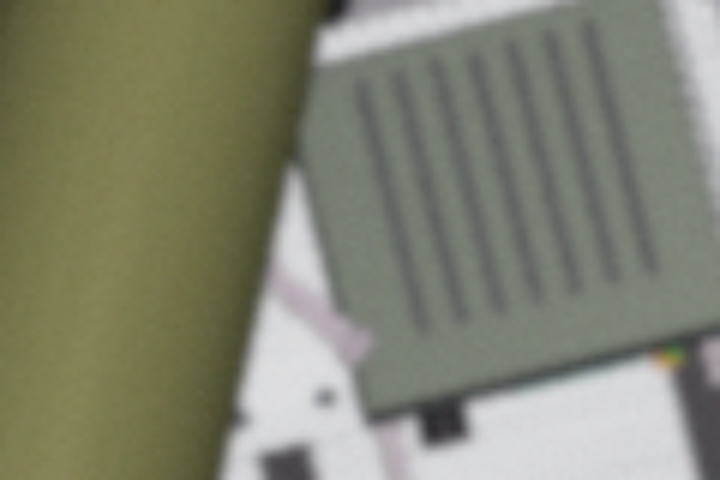

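The hold ran from about 15.05 s to 17.9 s. Finger-based torque estimates were 0.67–0.79 N m, and moment-based ones were noisier at 0.55–0.87. Now I'll let go.

```bash
python3 -m pendant '{"xyz":[[-0.002,0.0015,0],[-0.004,0.003,0],[-0.008,0.006,0],[-0.012,0.009,0],[-0.012,0.009,0],[0,0,0.03],[0,0,0.05],[0,0,0.05],[-0.02,0.02,0.05]],"turn":[0.0,0.0,0,0,0,0,0,0,0]}';python3 -c "
from h import *
st2();snap('top','t9.png');snap('scene','s9.png')
a=cv2.imread('pics/s9.png')[190:290,250:400];b=cv2.imread('pics/t9.png')[200:280,280:400];cv2.imwrite('pics/s9c.png',cv2.resize(a,None,fx=5,fy=5));cv2.imwrite('pics/t9c.png',cv2.resize(b,None,fx=6,fy=6))"
```

```text
time_s: 19.02
tool_pos: [0.5516, 0.1094, 0.2951]
tool_rot: [-76.2, 67.1, 154.5]
force: [0.5, 1.2, 1.1]
grip_width: 0.0008
t 19.025 [0.5516 0.1094 0.2951] tilt 22.9 yaw -40.4 F [0.5 1.2 1.1] W [-0.24 -0.31 -0.04] T -0.021 Tfinger -0.102
```

View pics/s9c.png

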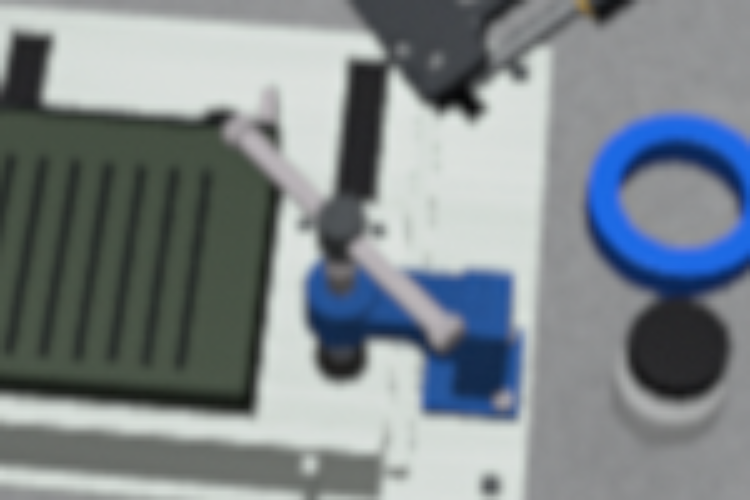

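View pics/t9c.png

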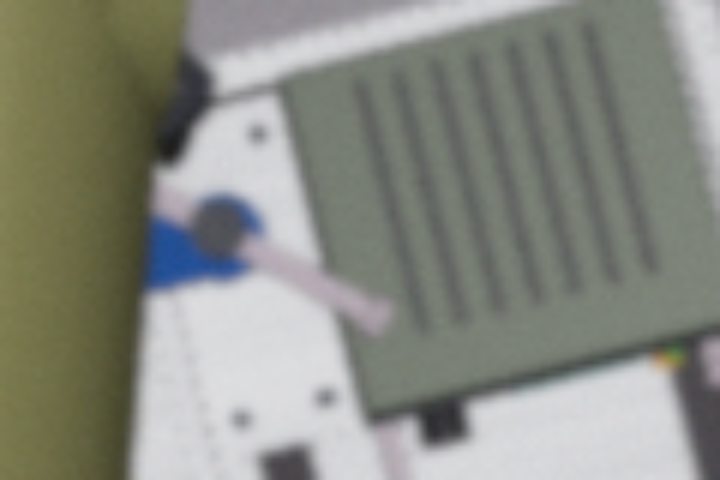

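The T-bar has come back about 10° since the hold. That is more than the ~3.6° of elastic springback, so the tilted gripper may have dragged it on the way out. I'll re-tighten on the other end of the bar, where the existing tilt gets unloaded, and release more carefully.

```bash
python3 -m pendant '{"xyz":[[0.0145,-0.039,0],[0.0145,-0.039,0],[0.0145,-0.039,0],[0.0145,-0.039,0],[0,0,0]],"turn":[0.035,0.035,0.035,0.035,0]}' >/dev/null; python3 -c "
from h import *
st2();snap('top','t10.png');snap('wrist','w10.png')
b=cv2.imread('pics/t10.png')[180:280,260:410];cv2.imwrite('pics/t10c.png',cv2.resize(b,None,fx=5,fy=5))"
```

```text
t 19.75 [ 0.6093 -0.0427  0.2989] tilt 22.6 yaw -31.0 F [ 0.5 -0.5 -1.1] W [-0.18 -0.31 -0.03] T -0.047 Tfinger 0.019
```

View pics/w10.png

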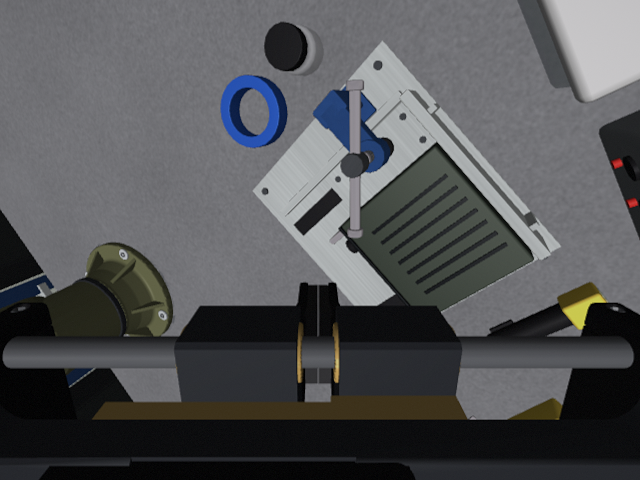

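View pics/t10c.png

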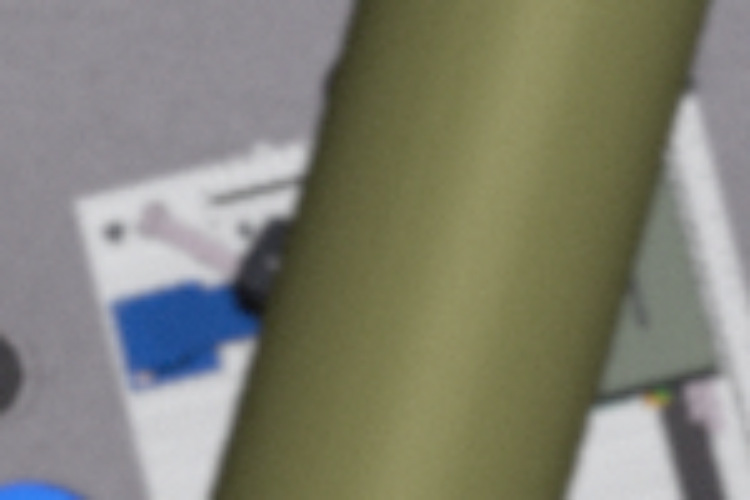

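```bash
python3 -m pendant '{"xyz":[[0,0,-0.05],[0,0,-0.05],[0,0,-0.05],[0,0,-0.03],[0,0,-0.003]],"turn":[0,0,0,0,0]}' >/dev/null; python3 -c "
from h import *
st2();print(obs()['qpos'].round(1))"
```

```text
t 20.475 [ 0.6077 -0.0277  0.1126] tilt 22.5 yaw -29.8 F [-0.1 -0.6 -0.4] W [-0.26 -0.31 -0.04] T -0.105 Tfinger -0.012
[-19.6  38.5  35.8  77.5 -23.1  93.6 -11.4]
```

```bash
python3 -m pendant '{"xyz":[[-0.003,-0.007,0],[-0.004,-0.006,0],[0,0,0]],"turn":[0,0,0]}' >/dev/null; python3 -c "
from h import *
st2();snap('scene','s11.png')
a=cv2.imread('pics/s11.png')[170:290,230:410];cv2.imwrite('pics/s11c.png',cv2.resize(a,None,fx=4.4,fy=4.4))"
```

```text
t 20.85 [ 0.6017 -0.0406  0.1165] tilt 22.2 yaw -29.6 F [-0.3 -0.7 -0.6] W [-0.26 -0.38 -0.03] T -0.118 Tfinger -0.022
```

View pics/s11c.png

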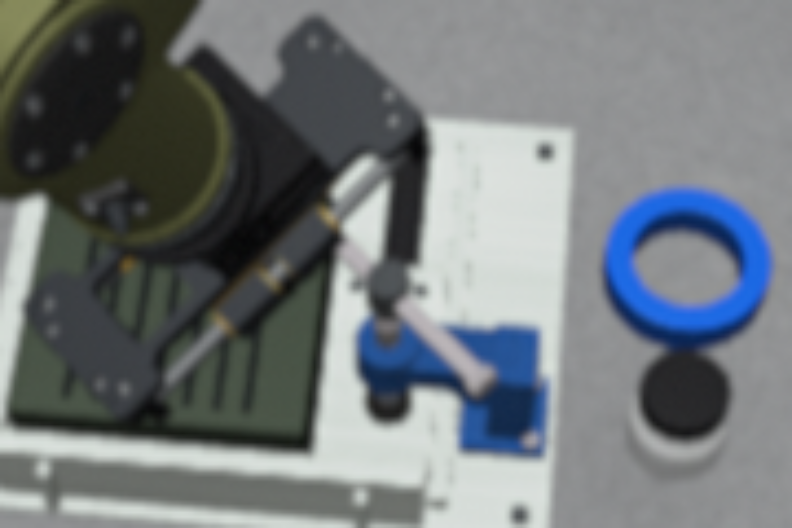

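```bash
python3 -m pendant '{"xyz":[[-0.0026,0.0015,-0.001],[-0.0026,0.0015,-0.001],[-0.0026,0.0015,-0.001]],"turn":[0,0,0]}' >/dev/null; python3 -c "
from h import *
st2()";  python3 -m pendant '{"xyz":[[-0.002,0.0012,-0.001],[-0.002,0.0012,-0.001]],"turn":[0,0]}' >/dev/null; python3 -c "
from h import *
st2()"; python3 -m pendant '{"xyz":[[-0.002,0.0012,0],[-0.002,0.0012,0]],"turn":[0,0]}' >/dev/null; python3 -c "
from h import *
st2()"
```

```text
t 21.275 [ 0.5944 -0.0356  0.1144] tilt 22.1 yaw -29.6 F [-0.5  0.3  0.4] W [-0.31 -0.34 -0.05] T -0.066 Tfinger -0.026
t 21.525 [ 0.59   -0.0327  0.1121] tilt 22.1 yaw -29.6 F [-0.1  0.6  0.5] W [-0.25 -0.29  0.04] T 0.087 Tfinger -0.006
t 21.775 [ 0.5873 -0.0313  0.112 ] tilt 21.8 yaw -29.6 F [ 5.1 -3.1 -0.2] W [-0.74 -1.4   0.09] T 0.233 Tfinger 0.251
```

```bash
python3 -m pendant '{"xyz":[[-0.002,0.0012,0],[-0.002,0.0012,0]],"turn":[0,0]}' >/dev/null; python3 -c "
from h import *
st2()";  python3 -m pendant '{"xyz":[[-0.002,0.0012,0],[-0.002,0.0012,0]],"turn":[0,0]}' >/dev/null; python3 -c "
from h import *
st2()"; python3 -m pendant '{"xyz":[[-0.003,0.0018,0],[-0.003,0.0018,0]],"turn":[-0.02,-0.02]}' >/dev/null; python3 -c "
from h import *
st2()"
```

```text
t 22.025 [ 0.5871 -0.0312  0.1123] tilt 21.2 yaw -29.6 F [ 5.7 -2.8 -1.2] W [-0.8  -1.65 -0.  ] T 0.208 Tfinger 0.277
t 22.275 [ 0.5871 -0.0312  0.1124] tilt 20.5 yaw -29.7 F [ 5.1 -2.9 -2. ] W [-0.82 -1.59 -0.01] T 0.155 Tfinger 0.252
t 22.525 [ 0.5855 -0.0306  0.1124] tilt 19.8 yaw -32.1 F [ 7.4 -3.6 -1.6] W [-0.9  -1.76  0.  ] T 0.309 Tfinger 0.36
```

```bash
python3 -m pendant '{"xyz":[[-0.0034,0.0021,0],[-0.0034,0.0021,0]],"turn":[-0.02,-0.02]}' >/dev/null; python3 -c "
from h import *
st2()";  python3 -m pendant '{"xyz":[[-0.0034,0.0024,0],[-0.0034,0.0024,0]],"turn":[-0.02,-0.02]}' >/dev/null; python3 -c "
from h import *
st2()"; python3 -m pendant '{"xyz":[[-0.0034,0.0026,0],[-0.0034,0.0026,0]],"turn":[-0.02,-0.02]}' >/dev/null; python3 -c "
from h import *
st2();snap('top','t12.png')
b=cv2.imread('pics/t12.png')[180:280,260:410];cv2.imwrite('pics/t12c.png',cv2.resize(b,None,fx=5,fy=5))"
```

```text
t 22.775 [ 0.5838 -0.0299  0.1126] tilt 18.9 yaw -34.6 F [ 6.2 -3.3 -2.2] W [-1.03 -1.93 -0.07] T 0.2 Tfinger 0.309
t 23.025 [ 0.5824 -0.0293  0.1127] tilt 18.0 yaw -37.0 F [ 7.4 -3.9 -3.3] W [-1.16 -1.93 -0.03] T 0.323 Tfinger 0.373
t 23.275 [ 0.5815 -0.029   0.1128] tilt 16.9 yaw -39.5 F [ 9.2 -4.9 -2.8] W [-1.44 -2.24  0.07] T 0.534 Tfinger 0.466
```

View pics/t12c.png

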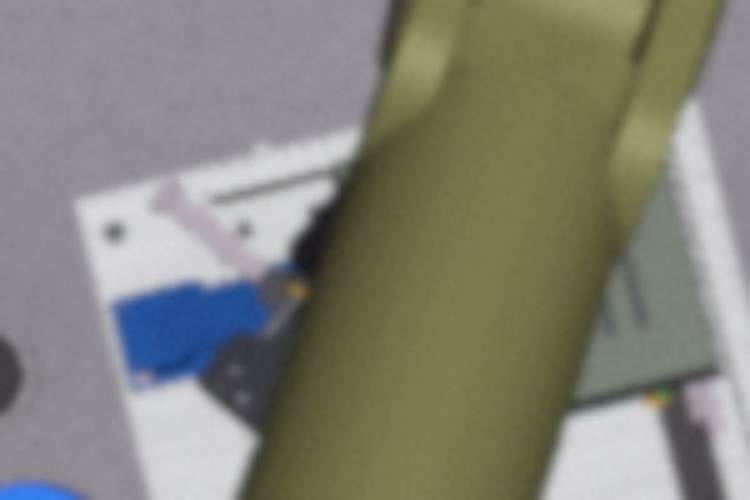

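```bash
python3 -m pendant '{"xyz":[[-0.0035,0.0028,0],[-0.0035,0.0028,0]],"turn":[0.0,0.0]}' >/dev/null; python3 -c "
from h import *
st2()";  python3 -m pendant '{"xyz":[[-0.0037,0.003,0],[-0.0037,0.003,0]],"turn":[0.0,0.0]}' >/dev/null; python3 -c "
from h import *
st2()"; python3 -m pendant '{"xyz":[[-0.0037,0.003,0],[-0.0037,0.003,0]],"turn":[0,0]}' >/dev/null; python3 -c "
from h import *
st2()"
```

```text
t 23.575 [ 0.5817 -0.029   0.113 ] tilt 15.7 yaw -39.7 F [ 9.6 -5.2 -4.5] W [-1.51 -2.4   0.02] T 0.504 Tfinger 0.486
t 23.825 [ 0.5819 -0.0292  0.1132] tilt 14.4 yaw -39.9 F [10.5 -5.7 -4.4] W [-1.62 -2.47  0.01] T 0.542 Tfinger 0.535
t 24.075 [ 0.5821 -0.0294  0.1135] tilt 13.1 yaw -40.1 F [ 9.5 -6.  -5.3] W [-1.58 -2.58  0.01] T 0.482 Tfinger 0.5
```

```bash
python3 -m pendant '{"xyz":[[-0.0046,0.0037,0],[-0.0046,0.0037,0]],"turn":[0.0,0.0]}' >/dev/null; python3 -c "
from h import *
st2()";  python3 -m pendant '{"xyz":[[-0.0051,0.0041,0],[-0.0051,0.0041,0]],"turn":[0.0,0.0]}' >/dev/null; python3 -c "
from h import *
st2()"
```

```text
t 24.325 [ 0.5821 -0.0294  0.1138] tilt 11.6 yaw -40.3 F [12.8 -7.5 -7. ] W [-1.87 -3.01 -0.04] T 0.612 Tfinger 0.665
t 24.575 [ 0.5822 -0.0295  0.1142] tilt 9.8 yaw -40.5 F [13.8 -7.7 -9. ] W [-2.01 -3.33 -0.06] T 0.646 Tfinger 0.71
```

```bash
python3 -m pendant '{"xyz":[[-0.0053,0.0043,0],[-0.0053,0.0043,0]],"turn":[-0.004,-0.004]}' >/dev/null; python3 -c "
from h import *
st2()";  python3 -m pendant '{"xyz":[[-0.0053,0.0043,0],[-0.0053,0.0043,0]],"turn":[-0.004,-0.004]}' >/dev/null; python3 -c "
from h import *
st2()"
```

```text
t 24.825 [ 0.5823 -0.0298  0.1148] tilt 8.0 yaw -41.2 F [13.9 -7.6 -9.3] W [-2.14 -3.35 -0.  ] T 0.72 Tfinger 0.714
t 25.075 [ 0.5824 -0.0302  0.1155] tilt 6.3 yaw -42.0 F [ 14.1  -7.8 -10. ] W [-2.14 -3.33  0.07] T 0.817 Tfinger 0.732
```

```bash
python3 -m pendant '{"xyz":[[-0.0052,0.0042,-0.0005],[-0.0052,0.0042,-0.0005]],"turn":[0.001,0.001]}' >/dev/null; python3 -c "
from h import *
st2()";  python3 -m pendant '{"xyz":[[-0.0052,0.0042,-0.0005],[-0.0052,0.0042,-0.0005]],"turn":[0.001,0.001]}' >/dev/null; python3 -c "
from h import *
st2()"
```

```text
t 25.325 [ 0.5828 -0.0305  0.1157] tilt 4.5 yaw -42.1 F [13.8 -8.7 -8.5] W [-2.01 -3.26  0.08] T 0.818 Tfinger 0.736
t 25.575 [ 0.583  -0.0309  0.1164] tilt 2.8 yaw -42.3 F [14.3 -7.4 -8.5] W [-1.9  -3.21  0.01] T 0.776 Tfinger 0.74
```

```bash
python3 -m pendant '{"xyz":[[-0.0052,0.0042,-0.0005],[-0.0052,0.0042,-0.0005]],"turn":[0.001,0.001]}' >/dev/null; python3 -c "
from h import *
st2()";  python3 -m pendant '{"xyz":[[-0.0052,0.0042,-0.0005],[-0.0052,0.0042,-0.0005]],"turn":[0.001,0.001]}' >/dev/null; python3 -c "
from h import *
st2()"
```

```text
t 25.825 [ 0.5831 -0.0313  0.1172] tilt 1.1 yaw -42.4 F [14.4 -8.  -8.2] W [-2.05 -3.11  0.06] T 0.842 Tfinger 0.761
t 26.075 [ 0.5831 -0.0318  0.1184] tilt 0.7 yaw -42.6 F [13.5 -8.5 -9. ] W [-2.04 -3.07  0.07] T 0.827 Tfinger 0.737
```

```bash
python3 -m pendant '{"xyz":[[-0.0051,0.0041,-0.001],[-0.0051,0.0041,-0.001]],"turn":[0.002,0.002]}' >/dev/null; python3 -c "
from h import *
st2()";  python3 -m pendant '{"xyz":[[-0.0051,0.0041,-0.001],[-0.0051,0.0041,-0.001]],"turn":[0.002,0.002]}' >/dev/null; python3 -c "
from h import *
st2()"; python3 -m pendant '{"xyz":[[-0.0051,0.0041,-0.001],[-0.0051,0.0041,-0.001]],"turn":[0.002,0.002]}' >/dev/null; python3 -c "
from h import *
st2();snap('top','t13.png')"
```

```text
t 26.325 [ 0.5833 -0.0322  0.119 ] tilt 2.3 yaw -42.6 F [14.2 -7.6 -9.7] W [-1.77 -3.09  0.04] T 0.816 Tfinger 0.756
t 26.575 [ 0.5833 -0.0326  0.12  ] tilt 4.0 yaw -42.7 F [15.1 -6.9 -8.5] W [-1.7  -2.94  0.07] T 0.863 Tfinger 0.785
t 26.825 [ 0.5831 -0.033   0.1214] tilt 5.6 yaw -42.8 F [15.2 -7.9 -8. ] W [-1.77 -2.87  0.02] T 0.87 Tfinger 0.817
```

```bash
python3 -m pendant '{"xyz":[[-0.0035,0.0028,-0.001],[-0.002,0.0016,-0.001]],"turn":[0,0]}' >/dev/null; python3 -c "
from h import *
st2()";  python3 -m pendant '{"xyz":[[-0.001,0.0008,0],[0,0,0]],"turn":[0,0]}' >/dev/null; python3 -c "
from h import *
st2()"; python3 -m pendant '{"xyz":[[0.0005,-0.0004,0],[0.0008,-0.0006,0]],"turn":[0,0]}' >/dev/null; python3 -c "
from h import *
st2();snap('top','t14.png')"; python3 -m pendant '{"xyz":[[0.0008,-0.0006,0],[0.0008,-0.0006,0],[0.0008,-0.0006,0]],"turn":[0,0,0]}' >/dev/null; python3 -c "
from h import *
st2();snap('top','t15.png')
for k in (13,14,15):
  b=cv2.imread(f'pics/t{k}.png')[200:260,275:335];cv2.imwrite(f'pics/t{k}c.png',cv2.resize(b,None,fx=4,fy=4))
cv2.imwrite('pics/t131415.png',np.hstack([cv2.imread(f'pics/t{k}c.png') for k in (13,14,15)]))"
```

```text
t 27.125 [ 0.5845 -0.0347  0.1222] tilt 6.7 yaw -43.0 F [ 6.1 -5.  -4.5] W [-0.82 -1.24  0.06] T 0.492 Tfinger 0.368
t 27.375 [ 0.5855 -0.0361  0.1232] tilt 7.0 yaw -43.1 F [ 2.5 -1.4 -1.1] W [-0.25 -0.22  0.  ] T 0.152 Tfinger 0.139
t 27.625 [ 0.5864 -0.0368  0.1232] tilt 7.0 yaw -43.1 F [ 1.3 -0.7 -0.9] W [-0.11 -0.12 -0.03] T 0.044 Tfinger 0.072
t 28.05 [ 0.5886 -0.0382  0.123 ] tilt 6.9 yaw -43.1 F [ 0.1 -0.1 -0.4] W [-0.11 -0.01  0.02] T 0.035 Tfinger 0.008
```

View pics/t131415.png

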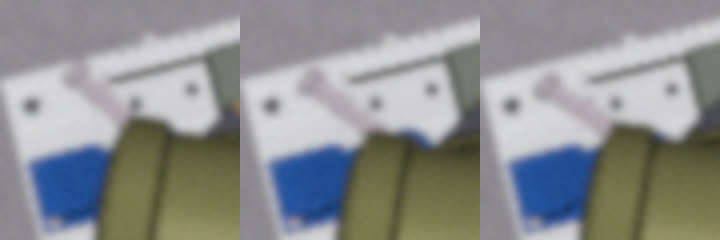

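```bash
python3 -m pendant '{"xyz":[[0.006,-0.005,0],[0.008,-0.006,0],[0.01,-0.008,0],[0,0,0.03],[0,0,0.05],[0,0,0.05],[0,-0.04,0.03],[0,-0.05,0],[0,-0.05,0]],"turn":[0,0,0,0,0,0,0,0,0]}';python3 -c "
from h import *
st2();o,_=snap('top','t16.png')
for n in ['radio','radio_front','tbar','foot']:
  for d in pinpoint('top',n)[:1]: print(n,round(d['score'],2),cw('top',d['at'],o).round(4))
o,_=snap('scene','s16.png')
for n in ['radio','radio_front','tbar','foot','tape','spares','torch','driver','battery','mug']:
  for d in pinpoint('scene',n)[:1]: print(n,round(d['score'],2),cw('scene',d['at'],o).round(4))
a=cv2.imread('pics/s16.png')[170:290,230:410];cv2.imwrite('pics/s16c.png',cv2.resize(a,None,fx=4.4,fy=4.4))
b=cv2.imread('pics/t16.png')[180:280,260:410];cv2.imwrite('pics/t16c.png',cv2.resize(b,None,fx=5,fy=5))"
```

```text
time_s: 29.22
tool_pos: [0.6164, -0.1991, 0.2873]
tool_rot: [108.5, 83.2, -23.9]
force: [0.8, -0.3, 0.2]
grip_width: 0.0004
t 29.225 [ 0.6164 -0.1991  0.2873] tilt 6.8 yaw -42.5 F [ 0.8 -0.3  0.2] W [-0.04  0.2  -0.04] T 0.133 Tfinger 0.174
radio 0.88 [ 0.6139 -0.1029  0.0045]
radio_front 0.6 [ 0.545  -0.1213  0.0496]
tbar 0.6 [0.6022 0.0079 0.1306]
radio 0.57 [ 0.6168 -0.102   0.0049]
radio_front 0.73 [ 0.5484 -0.1187  0.0493]
foot 0.65 [0.6049 0.0107 0.0109]
tape 0.96 [0.4723 0.134  0.0031]
spares 0.73 [ 0.5633  0.1561 -0.0023]
torch 0.96 [ 0.6783 -0.2624  0.0035]
driver 0.32 [ 0.6124 -0.0998  0.0045]
battery 0.76 [ 0.6229 -0.4255 -0.0008]
mug 0.66 [ 0.513   0.443  -0.0064]
```

View pics/s16c.png

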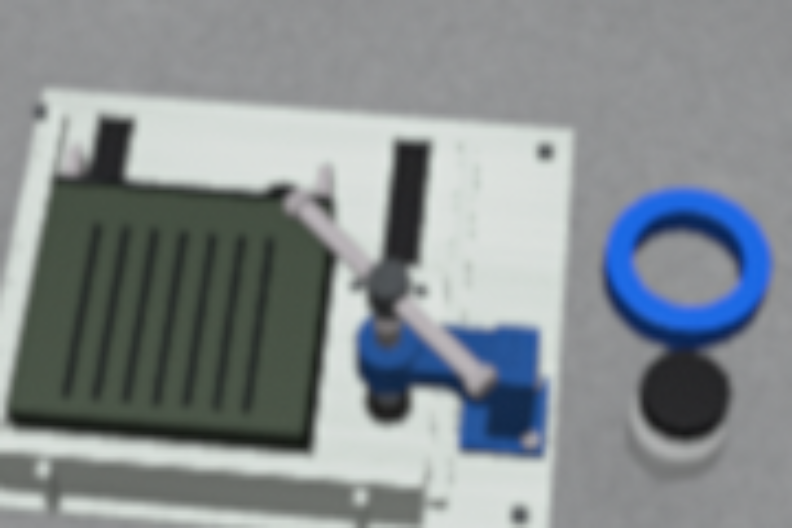

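View pics/t16c.png

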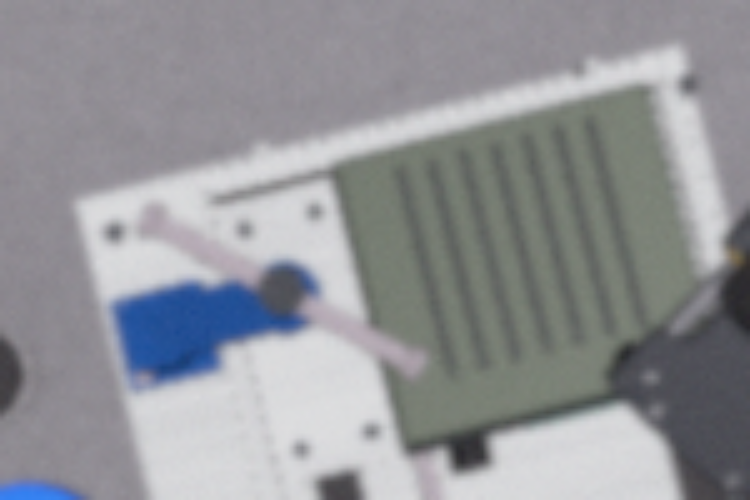

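```bash
python3 -m pendant '{"xyz":[[0,0,0.01],[0,0,0],[0,0,0],[0,0,0],[0,0,0],[0,0,0],[0,0,0],[0,0,0]],"turn":[0,0,0,0,0,0,0,0]}';python3 -c "
from h import *
snap('scene','s17.png')
g=lambda k:cv2.imread(f'pics/s{k}.png',0)[195:265,285:350].astype(np.float32)
a,b,c=g(16),g(17),g(11)
print(np.abs(a-b).mean(),np.abs(a-b).max(),cv2.phaseCorrelate(a,b))
w=lambda k:cv2.imread(f'pics/s{k}.png',0)[235:262,325:345].astype(np.float32)
print(cv2.phaseCorrelate(w(16),w(17)),cv2.phaseCorrelate(w(11),w(17)),cv2.phaseCorrelate(w(9),w(17)))
"
```

```text
time_s: 31.02
tool_pos: [0.6156, -0.1975, 0.2974]
tool_rot: [108.5, 83.3, -24.0]
force: [-0.7, -0.5, -0.2]
grip_width: 0.0004
0.4496703 3.0 ((0.0004731147481749076, 0.008710723261152964), 1.000711318059468)
((0.020055898560205065, 0.5127562810857231), 0.9997710059638376) ((0.05033826573201061, 0.503372486472319), 1.0003712033783947) ((0.03796806939699415, 0.4971826307755407), 1.0011925205588341)
```

```bash
python3 -c "
from h import *
print(sign_off())"
```

```text
the job is handed in; nothing more can be done
None
```

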